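# Fetch the filter from behind the RF loads

## Task

The silver filter is wanted for measuring, but the two tall RF loads stand in front of it: first stand both loads upright on the blue side mat, then lay the silver filter gently on the measuring cradle, centred on the yellow field and lined up with it. After that put each load back upright on the pad of its own colour, centred and square, and leave the brass filter and the screwdriver where they lie.

Things in the scene. Friction and masses are not known exactly. Their poses are not given: they have to be found in the camera images.
- load_blue: Upright RF load, 0.25 kg: black finned block with blue cap, 44 (x) x 40 (y) x 98 mm high, steel connector (18 mm diameter) on top to 112 mm. Its y faces are plain: grip there (40 mm), in the upper half; fins 1.5 mm proud on the x faces. Origin: centre of the underside, z up. Starts on the blue pad, axes along the pad's, 55 mm of room to the other load.
- load_orange: Upright RF load, 0.25 kg: black finned block with orange cap, 44 (x) x 40 (y) x 98 mm high, steel connector (18 mm diameter) on top to 112 mm. Its y faces are plain: grip there (40 mm), in the upper half; fins 1.5 mm proud on the x faces. Origin: centre of the underside, z up. Starts on the orange pad, axes along the pad's, 55 mm of room to the other load.
- pad_blue: Flat blue pad, 66 x 66 x 2 mm, home of the blue-capped load, fixed on the light wooden board (170 x 240 x 6 mm), so its top is 8 mm above the bench. Origin: centre of its underside (2 mm below its top). The two pads lie side by side, centres 95 mm apart along their y axes; which is left varies.
- pad_orange: Flat orange pad, 66 x 66 x 2 mm, home of the orange-capped load, fixed on the light wooden board (170 x 240 x 6 mm), so its top is 8 mm above the bench. Origin: centre of its underside (2 mm below its top). The two pads lie side by side, centres 95 mm apart along their y axes; which is left varies.
- filter: Silver cavity filter, 0.22 kg: aluminium bar 34 (x) x 110 (y) x 30 mm high, red band near its -y end, dark tuning screws (4 mm high) on top, a brass stub (7 mm thick, 10 mm long) at each end. Origin: centre of the underside, z up. Lies on the wooden board (6 mm high) beyond the loads, 63 mm from the line of their centres, y along their row. Grip it across x (34 mm).
- cradle: Fixed cradle: dark steel plate 90 (x) x 210 (y) x 12 mm with a yellow field (40 x 118 mm, long along y) at its centre, where the filter lies with its y along the cradle's y, either way round. End blocks at both y ends: inner faces 90 mm from the centre, stubs to 84 mm, tops 40 mm above the bench. Origin: centre of the underside, on the bench. Cradle and mat swap sides.
- mat: Flat blue side mat, fixed, 200 mm (x) by 130 mm (y), 3 mm thick: the place for the cleared loads, one beside the other. Origin: centre of the underside, on the bench.
- gold_filter: Brass-coloured filter of the same shape and size as the silver one, with a green band, lying on the bench. Not wanted: leave it alone. Origin: centre of the underside.
- screwdriver: Screwdriver with a yellow handle, 170 mm long, lying on the bench between robot and board. Leave it alone. Origin: on the underside, about the middle; x along the tool, towards its tip.

How it is judged:
On the way, in this order (a step that is already met when the one before it is completed fails the run):
1. both loads stand upright and released on the side mat, the silver filter still at its place (angle between each of load_blue, load_orange's own z axis and vertical below 0.1 rad and linear speed of each of load_blue, load_orange below 0.02 m/s and angular speed of each of load_blue, load_orange below 0.15 rad/s and contact force between the fingers and load_blue below 0.1 N and x of load_blue in the frame of mat between -0.1 and 0.1 m and y of load_blue in the frame of mat between -0.065 and 0.065 m and z of load_blue in the frame of mat between -0.001 and 0.008 m and contact force between the fingers and load_orange below 0.1 N and x of load_orange in the frame of mat between -0.1 and 0.1 m and y of load_orange in the frame of mat between -0.065 and 0.065 m and z of load_orange in the frame of mat between -0.001 and 0.008 m and distance of filter from where it was at the start of the episode below 0.03 m), for 0.2 s.
2. the silver filter lies released on the cradle, centred and lined up, while both loads stand on the mat (angle between each of filter, load_blue, load_orange's own z axis and vertical below 0.1 rad and linear speed of each of filter, load_blue, load_orange below 0.02 m/s and angular speed of each of filter, load_blue, load_orange below 0.15 rad/s and contact force between the fingers and filter below 0.1 N and horizontal distance between filter and cradle below 0.012 m and angle between the y axis of filter and the y axis of cradle, either way round below 0.15 rad and z of filter in the frame of cradle between 0.008 and 0.016 m and contact force between the fingers and load_blue below 0.1 N and x of load_blue in the frame of mat between -0.1 and 0.1 m and y of load_blue in the frame of mat between -0.065 and 0.065 m and z of load_blue in the frame of mat between -0.001 and 0.008 m and contact force between the fingers and load_orange below 0.1 N and x of load_orange in the frame of mat between -0.1 and 0.1 m and y of load_orange in the frame of mat between -0.065 and 0.065 m and z of load_orange in the frame of mat between -0.001 and 0.008 m), for 0.2 s.
At the end, for the whole second after the job is handed in: The silver filter lies flat on the cradle plate, within 12 mm of its centre and 0.15 rad of its y axis (either way round); each load stands upright on the pad of its own colour, within 13 mm of its centre and 0.2 rad of square (any quarter turn); all released and at rest (angle between each of filter, load_blue, load_orange's own z axis and vertical below 0.1 rad and linear speed of each of filter, load_blue, load_orange below 0.02 m/s and angular speed of each of filter, load_blue, load_orange below 0.15 rad/s and contact force between the fingers and filter below 0.1 N and horizontal distance between filter and cradle below 0.012 m and angle between the y axis of filter and the y axis of cradle, either way round below 0.15 rad and z of filter in the frame of cradle between 0.008 and 0.016 m and contact force between the fingers and load_blue below 0.1 N and horizontal distance between load_blue and pad_blue below 0.013 m and (angle between the y axis of load_blue and the x axis of pad_blue, either way round below 0.2 rad or angle between the y axis of load_blue and the y axis of pad_blue, either way round below 0.2 rad) and z of load_blue in the frame of pad_blue below 0.006 m and contact force between the fingers and load_orange below 0.1 N and horizontal distance between load_orange and pad_orange below 0.013 m and (angle between the y axis of load_orange and the x axis of pad_orange, either way round below 0.2 rad or angle between the y axis of load_orange and the y axis of pad_orange, either way round below 0.2 rad) and z of load_orange in the frame of pad_orange below 0.006 m); the robot touches nothing.
It fails at once if a load is tipped over (angle between any of load_blue, load_orange's own z axis and vertical above 0.7 rad).
It fails at once if the silver filter is dropped (falls faster than 0.6 m/s, out of the fingers) (linear speed of filter above 0.6 m/s and contact force between the fingers and filter below 0.1 N).
It fails at once if the brass filter or the screwdriver is moved by more than 20 mm (distance of any of gold_filter, screwdriver from where it was at the start of the episode above 0.02 m).
It also fails if it takes over 128 s, if anything falls off the work surface, if the arm or the gripper's body presses on something with over 40 N, if the wrist force passes 120 N, or if a joint passes its speed limit or range.

## Robot

A 7-joint arm with a two-finger parallel gripper is mounted at the origin on the work surface. World frame = base frame: x ahead of the robot, y to its left, z up, the work surface at z = 0. Lengths are in m, angles in rad, forces in N, time in s.
With the tool pointing down it reaches from about 0.425 to 0.925 m from the base axis. Payload 6.8 kg.
Tool frame: the origin (TCP) lies at the very end of the fingers, on their centre line; the grasp point (between the pads) lies 19 mm behind it; z points along the fingers, x is the direction in which the jaws open and shut, and the axes are right-handed (so a half turn about z gives the same grasp; the last joint's range is limited). The gripper opens to 85 mm and grips with 20 to 120 N. Pads are 22 mm wide; open, the fingers measure 114 mm over their backs; the gripper's body (76 mm by 85 mm) begins 54 mm behind the grasp point. The pads swing forward as they close: fully open they stand 13 mm farther back than shut.
Start: joints at [-1.222, 0.477, 0.022, 1.555, -0.011, 1.109, -0.083], TCP at [0.298, 0.606, 0.231] pointing down, gripper open.
Joint ranges: [-2.96, 2.96], [-0.34, 2.1], [-1.41, 1.46], [0.24, 2.44], [-1.37, 4.51], [0.17, 1.92], [-2.96, 2.96]. Speed limits (rad/s): [2.39, 2.39, 3.14, 3.14, 3.14, 3.14, 3.14].

## Interface

Orientations are given as a unit quaternion [w, x, y, z].
In Python, from station import bot gives the robot as it stands.
- The arm moves only by the shell command python3 -m creep 'ROWS' [FORCE]. ROWS is JSON, a list that holds one entry, the list of rows, each a list of 7 numbers: the shift along the tool's x, y, z in cm, then the turn, a rotation vector about the tool's x, y, z in rad, then the opening, from 0 (shut) to 1 (fully open). In form: [[[dx, dy, dz, wx, wy, wz, claw], ...]]. A call has 1 to 10 rows; each row is the pose to reach, as a shift and turn from the pose commanded when the call began, along the tool's axes at that moment; what a row does not reach only later rows make up. A row lasts 1/8 s, in which the tool goes at most 62.5 mm and 10.7 degrees, less where a joint would pass 70% of its speed; a pose out of reach is approached as far as the arm can. A call with a gripper value outside its range is refused whole. The fingers move at their own pace and stop on an object; FORCE is the grip in N (left out, the last holds). Time passes only in rows, so rows that repeat a pose let the fingers close. It gives the time, the measured TCP pose, the force and the opening at its end, in the units of the state.
- bot.get_obs(): the state, without advancing time (a new reading comes with each control period).
- bot.read_camera(name): name is "scene" or "top" or "wrist"; returns (picture, depth): 400x640x3 uint8, blue, green, red; 400x640 float32, m along the optical axis (not along the pixel's ray), 0 where there is no reading.
- bot.calibration(name): a dict with "mtx" (3x3 intrinsics, pixels), "rvec" (rotation vector, rad) and "tvec" (3), from world to camera coordinates, as OpenCV has them. Camera axes: x right, y down, z forward; pixel columns grow to the right and rows downward; lengths in m; the calibration is good to about 2 mm. A picture is of the moment at which its call begins: read the wrist's pose just before it. calibration takes no time and is no camera call; for the wrist camera it gives the pose at the moment of the call.
- bot.hand_in(): hands the job in, once; it reports no verdict.
Trained networks look in the newest picture that a camera, given by its name, has taken for a name from the list of things; names that differ only in an ending like _2 or _b are one class to them, and where a whole thing is asked for, a point or a joint stands for the part that bears it (a point fixed in the world has none). Each returns a list of dicts, best first, with "p" (0 to 1); they miss things now and then, are a little off and sometimes report something else, mostly with a low value. They report only what shows in the picture. A call takes as long as a camera call.
- bot.find_in(camera, label): "xy" ([column, row] in pixels, amid what is visible of it).
- bot.silhouettes(camera, label): "mask" (400x640 bool, what is visible of it) and "xy" ([column, row] in pixels, amid what is visible of it).
The state is a dict: "t": time; "q": joint angles; "joint_vel": joint speeds; "joint_torque": joint torques, N m; "eef_pos": TCP position; "tool_rot": TCP orientation; "contact_force": force on the tool from outside, world axes, zero at the start; "torque": the same for the moment, N m; "gripper_width": opening from 0.0 (shut) to 1.0 (fully open).
Only numpy, scipy, OpenCV 4.12 (cv2) and the standard library are available. Lean on these libraries where they do the work, as an engineer would, in place of code of your own. Each camera call takes 0.05 s, during which the arm holds its last target.

## Working session

There is one attempt and no reset: what is moved stays moved. The work goes in short steps, Python scripts to look and compute and a shell command to move; the robot and the scene stay as the last step left them, time stands still between calls to the robot, and variables do not carry over. Pictures are saved under pics/ and viewed, and the job is handed in when it is done.

```bash
mkdir -p pics; ls; python3 - <<'E'
from station import bot
import cv2
o=bot.get_obs(); print({k:(v if not hasattr(v,'round') else v.round(3)) for k,v in o.items()})
for n in ['top','scene']:
    p,d=bot.read_camera(n); cv2.imwrite(f'pics/{n}0.png',p)
    c=bot.calibration(n); print(n,c)
E
```

```text
pics
{'t': 0.0, 'q': array([-1.222,  0.478,  0.022,  1.556, -0.011,  1.109, -0.083]), 'joint_vel': array([ 0.001,  0.   ,  0.   , -0.001,  0.   ,  0.001, -0.003]), 'joint_torque': array([ 1.0000e-03, -5.9646e+01,  1.6080e+00, -2.8119e+01,  1.3000e-02,
        1.0000e-02,  0.0000e+00]), 'eef_pos': array([0.297, 0.605, 0.23 ]), 'tool_rot': array([ 0.001,  0.849,  0.529, -0.001]), 'contact_force': array([-0.588,  0.686,  0.268]), 'torque': array([ 0.029,  0.061, -0.024]), 'gripper_width': 0.9995299269272768}
top {'mtx': array([[443.79261096,   0.        , 311.62939259],
       [  0.        , 443.79261096, 205.84023535],
       [  0.        ,   0.        ,   1.        ]]), 'rvec': array([ 2.16091428, -2.16222996,  0.07786897]), 'tvec': array([0.01474539, 0.54919279, 1.05456348])}
scene {'mtx': array([[391.49739561,   0.        , 313.39672279],
       [  0.        , 391.49739561, 198.35854763],
       [  0.        ,   0.        ,   1.        ]]), 'rvec': array([ 0.79976972,  2.72336289, -0.84462374]), 'tvec': array([ 0.4526891 , -0.21216751,  1.03297458])}
```

View pics/top0.png

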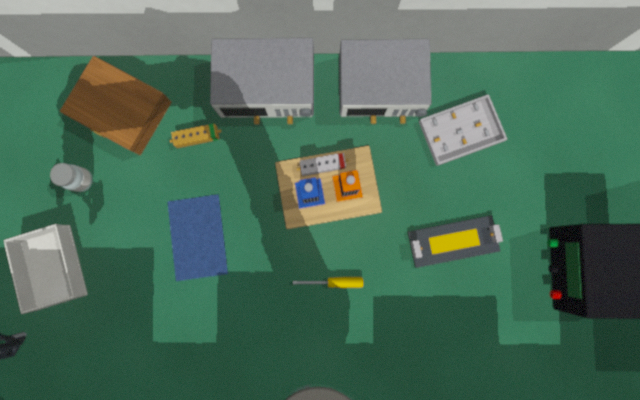

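View pics/scene0.png

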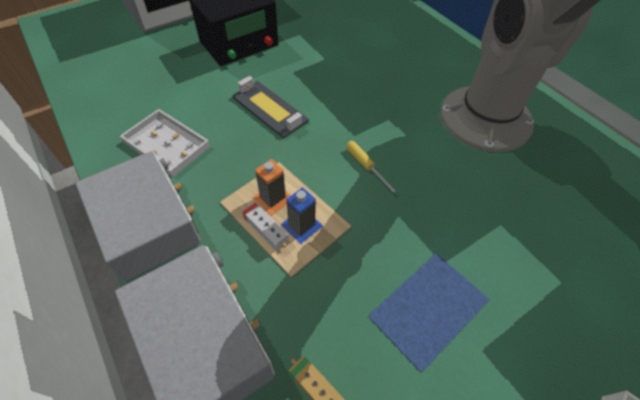

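```bash
cat > h.py <<'E'
from station import bot
import cv2, numpy as np
from scipy.spatial.transform import Rotation as R
def cam(n):
    c=bot.calibration(n); return c['mtx'],cv2.Rodrigues(np.array(c['rvec'],float))[0],np.array(c['tvec'],float).ravel()
def unproj(px,c,z):
    "pixels -> world on plane z"
    K,Rm,t=c; px=np.atleast_2d(np.array(px,float))
    r=np.c_[px,np.ones(len(px))]@np.linalg.inv(K).T@Rm
    C=-Rm.T@t; s=(z-C[2])/r[:,2]; return C+s[:,None]*r
def cloud(mask,d,c):
    K,Rm,t=c; v,u=np.nonzero(mask&(d>0)); z=d[v,u]
    P=(np.c_[u,v,np.ones(len(u))]@np.linalg.inv(K).T)*z[:,None]
    return (P-t)@Rm
def rect(P):
    "min area rect on xy: centre, (long,short), yaw of long axis"
    (cx,cy),(w,h),a=cv2.minAreaRect(P[:,:2].astype(np.float32)*1000)
    if w<h: w,h,a=h,w,a+90
    a=(a+90)%180-90
    return np.array([cx,cy]).round(1),np.round([w,h],1),round(np.radians(a),3)
def tool():
    o=bot.get_obs(); q=o['tool_rot']; return np.array(o['eef_pos']),R.from_quat([q[1],q[2],q[3],q[0]])
def goto(pos,xyaw):
    "needed shift (cm) and turn rotvec (tool axes) so TCP at pos, pointing down, tool x axis along yaw (mod pi)"
    p,r=tool(); best=None
    for k in (0,np.pi):
        a=xyaw+k; x=np.array([np.cos(a),np.sin(a),0]); z=np.array([0,0,-1.]); y=np.cross(z,x)
        w=(r.inv()*R.from_matrix(np.c_[x,y,z])).as_rotvec()
        print('shift cm',(r.inv().apply(np.array(pos)-p)*100).round(2),'turn',w.round(3),'q7',bot.get_obs()['q'][6].round(3))
E
python3 - <<'E'
from h import *
p,d=bot.read_camera('top'); c=cam('top'); print(-c[1].T@c[2])
for l in ['pad_blue','pad_orange','load_blue','load_orange','filter','cradle','mat','gold_filter','screwdriver']:
    for s in bot.silhouettes('top',l)[:2]:
        m=s['mask']; P=cloud(m,d,c); print(l,round(s['p'],2),np.round(s['xy']),m.sum(),rect(P),'z',np.percentile(P[:,2],[5,50,95]).round(3))
P=cloud(np.ones_like(d,bool),d,c)
for u,v in [(262,80),(385,80),(257,119),(374,119),(462,130)]:
    K=np.zeros_like(d,bool);K[v,u]=1;print((u,v),cloud(K,d,c))
E
```

```text
[ 0.44649058 -0.01057151  1.10202935]
pad_blue 0.83 [317. 203.] 315 (array([583.8,  20.1]), array([68.2, 65.3]), np.float64(-1.382)) z [0.005 0.008 0.012]
pad_orange 0.84 [338. 193.] 267 (array([600.4, -72.6]), array([66.4, 65.9]), np.float64(-1.387)) z [0.004 0.008 0.011]
pad_orange 0.24 [338. 284.] 437 (array([366.8, -23.7]), array([167. ,  22.1]), np.float64(1.57)) z [0.013 0.022 0.027]
load_blue 0.59 [311. 191.] 393 (array([583.2,  20.2]), array([45.9, 39.3]), np.float64(0.175)) z [0.054 0.106 0.12 ]
load_orange 0.76 [350. 181.] 467 (array([607.8, -72.6]), array([62. , 40.6]), np.float64(0.172)) z [0.027 0.105 0.119]
filter 0.95 [323. 162.] 712 (array([657. , -12.6]), array([120.3,  41.5]), np.float64(-1.403)) z [0.018 0.036 0.04 ]
cradle 0.96 [455. 243.] 3271 (array([ 465.6, -338.4]), array([225.5,  92.3]), np.float64(-1.392)) z [0.008 0.012 0.038]
mat 0.77 [198. 238.] 4207 (array([475.4, 302.7]), array([200.5, 135.6]), np.float64(0.127)) z [-0.001  0.003  0.006]
gold_filter 0.71 [195. 137.] 754 (array([732.2, 310.8]), array([124.3,  44.7]), np.float64(-1.361)) z [0.007 0.029 0.034]
screwdriver 0.86 [340. 281.] 377 (array([364.1, -23.5]), array([161.6,  25.8]), np.float64(-1.555)) z [0.012 0.022 0.028]
screwdriver 0.31 [310. 189.] 413 (array([582.9,  21.9]), array([45.9, 42.5]), np.float64(0.175)) z [0.035 0.105 0.12 ]
(262, 80) [[0.83640117 0.12837112 0.10392739]]
(385, 80) [[ 0.83754552 -0.15839437  0.0947072 ]]
(257, 119) [[0.76791137 0.15120851 0.02185258]]
(374, 119) [[ 0.76637313 -0.14047666  0.02076506]]
(462, 130) [[ 0.73976508 -0.35978873  0.01119561]]
```

```bash
python3 - <<'E'
from h import *
goto([.5,.02,.26],1.748)
E
```

```text
shift cm [-43.65  43.99  -2.87] turn [-0.    -0.    -0.634] q7 -0.083
shift cm [-43.65  43.99  -2.87] turn [-0.     0.     2.508] q7 -0.083
```

```bash
python3 -m creep '[[[-2,2,-1,0,0,0,0.7],[-6,6,-2,0,0,-0.06,0.7],[-10,10,-2.9,0,0,-0.12,0.7],[-14,14,-2.9,0,0,-0.18,0.7],[-18,18.2,-2.9,0,0,-0.24,0.7],[-22.2,22.4,-2.9,0,0,-0.3,0.7],[-26.4,26.6,-2.9,0,0,-0.38,0.7],[-30.6,30.8,-2.9,0,0,-0.46,0.7],[-34.8,35,-2.9,0,0,-0.55,0.7],[-38,38.4,-2.9,0,0,-0.634,0.7]]]'
python3 - <<'E'
from h import *
goto([.5,.02,.26],1.748); print(tool()[0])
p,d=bot.read_camera('wrist'); cv2.imwrite('pics/w1.png',p); c=cam('wrist'); print(-c[1].T@c[2])
E
```

```text
t: 1.85
eef_pos: [0.4753, 0.0928, 0.2608]
tool_rot: [0.0, 0.641, 0.767, 0.0]
contact_force: [0.0, -0.1, 0.4]
gripper_width: 0.702
shift cm [-7.61  1.14  0.08] turn [ 0.001 -0.     0.001] q7 1.462
shift cm [-7.61  1.14  0.08] turn [ 0.000e+00  2.000e-03 -3.141e+00] q7 1.462
[0.47525472 0.09281621 0.26075085]
[0.40933385 0.07567075 0.40270863]
```

View pics/w1.png

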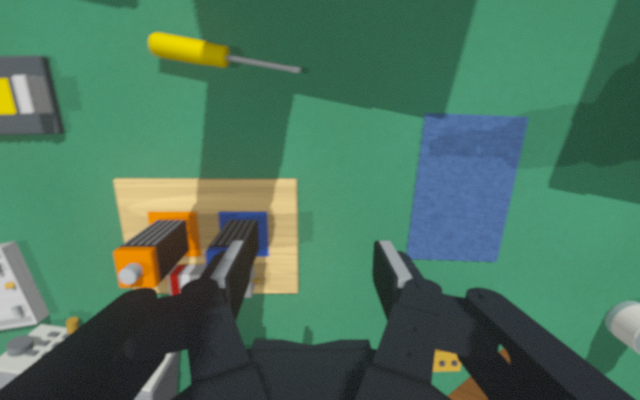

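```bash
python3 -m creep '[[[-4,0.6,0,0,0,0,0.7],[-8,0,0,0,0,0,0.7],[-12,0,0,0,0,0,0.7],[-12,0,0,0,0,0,0.7],[-12,0,0,0,0,0,0.7]]]'
cat > meas.py <<'E'
from h import *
import sys
cn=sys.argv[1]
p,d=bot.read_camera(cn); c=cam(cn)
if len(sys.argv)>3: cv2.imwrite('pics/'+sys.argv[3],p)
for l in sys.argv[2].split(','):
    for s in bot.silhouettes(cn,l)[:1]:
        m=s['mask']; P=cloud(m,d,c); print(l,round(s['p'],2),np.round(s['xy']),m.sum(),*rect(P),'z',np.percentile(P[:,2],[5,50,95]).round(3))
        if l.startswith('load'):
            Q=P[(P[:,2]>P[:,2].max()-.03)]; Q=P[(P[:,2]>.09)]; print('   top',*rect(Q), np.percentile(Q[:,2],[50,95]).round(3))
E
python3 meas.py wrist pad_blue,pad_orange,load_blue,load_orange,mat,cradle,filter w2.png
```

```text
t: 2.52
eef_pos: [0.4959, -0.0219, 0.2603]
tool_rot: [-0.0, 0.642, 0.767, 0.0]
contact_force: [-0.0, -0.3, -0.5]
gripper_width: 0.696
pad_blue 0.71 [317. 219.] 751 [583.   21.9] [66.3 64.5] 0.198 z [0.006 0.007 0.009]
pad_orange 0.71 [274. 223.] 949 [601.7 -72.6] [70.1 67.9] 0.197 z [0.006 0.007 0.009]
load_blue 0.57 [332. 253.] 2497 [594.8  31.1] [73.3 55.9] 0.177 z [0.022 0.104 0.119]
   top [582.9  21. ] [45.9 40. ] 0.178 [0.105 0.119]
load_orange 0.83 [258. 244.] 1768 [568.  -76.1] [155.   53.8] -0.016 z [0.018 0.077 0.106]
   top [556.  -61.3] [130.7  24.5] -0.018 [0.105 0.112]
mat 0.77 [552. 187.] 14520 [475.4 302.8] [204.2 135.1] 0.138 z [0.001 0.002 0.004]
cradle 0.91 [74. 95.] 12130 [ 463.  -320.5] [191.5  94.2] -1.386 z [0.01  0.011 0.031]
filter 0.98 [293. 284.] 1940 [646.9  -1.6] [118.4  78.9] 1.439 z [0.012 0.035 0.039]
```

View pics/w2.png

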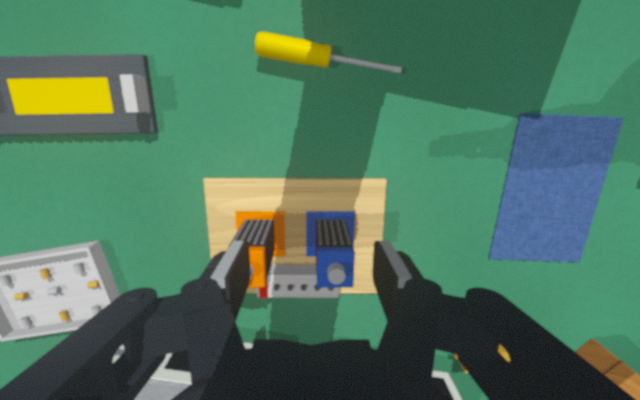

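```bash
python3 - <<'E'
from h import *
goto([.583,.0205,.062],1.748)
E
```

```text
shift cm [ 2.67  9.33 19.83] turn [ 0.    -0.     0.001] q7 1.726
shift cm [ 2.67  9.33 19.83] turn [ 0.     0.    -3.141] q7 1.726
```

```bash
python3 -m creep '[[[1.3,4.7,0,0,0,0,0.75],[2.67,9.3,2,0,0,0,0.75],[2.67,9.3,6,0,0,0,0.75],[2.67,9.3,8,0,0,0,0.75],[2.67,9.3,8,0,0,0,0.75],[2.67,9.3,8,0,0,0,0.75]]]' 40
python3 - <<'E'
from h import *
goto([.583,.0205,.062],1.748)
E
```

```text
t: 3.68
eef_pos: [0.5833, 0.02, 0.1813]
tool_rot: [0.0, 0.642, 0.767, 0.001]
contact_force: [0.3, 0.6, 0.4]
gripper_width: 0.752
shift cm [ 0.05 -0.04 11.93] turn [ 0.001  0.    -0.   ] q7 1.73
shift cm [ 0.05 -0.04 11.93] turn [ 0.000e+00 -2.000e-03  3.142e+00] q7 1.73
```

```bash
python3 -m creep '[[[0,0,3,0,0,0,0.75],[0,0,6,0,0,0,0.75],[0,0,9,0,0,0,0.75],[0,0,11.9,0,0,0,0.75],[0,0,11.9,0,0,0,0.75],[0,0,11.9,0,0,0,0.4],[0,0,11.9,0,0,0,0.2],[0,0,11.9,0,0,0,0.2],[0,0,11.9,0,0,0,0.2],[0,0,11.9,0,0,0,0.2]]]' 40
```

```text
t: 4.92
eef_pos: [0.5843, 0.0201, 0.0633]
tool_rot: [0.001, 0.642, 0.767, 0.001]
contact_force: [-0.6, 0.7, 7.4]
gripper_width: 0.463
```

```bash
python3 -m creep '[[[0,0,-0.5,0,0,0,0.2],[0,0,-2,0,0,0,0.2],[0,0,-5,0,0,0,0.2],[0,0,-8,0,0,0,0.2],[0,0,-11,0,0,0,0.2],[0,0,-14,0,0,0,0.2],[0,0,-14,0,0,0,0.2]]]'
python3 - <<'E'
from h import *
goto([.525,.3093,.20],1.70)
E
```

```text
t: 5.8
eef_pos: [0.5843, 0.0199, 0.2043]
tool_rot: [0.002, 0.642, 0.767, 0.002]
contact_force: [0.4, 0.6, -4.6]
gripper_width: 0.466
shift cm [29.53 -0.75  0.43] turn [ 0.005 -0.     0.048] q7 1.724
shift cm [29.53 -0.75  0.43] turn [ 0.     0.008 -3.094] q7 1.724
```

```bash
python3 -m creep '[[[2,0,0,0,0,0.01,0.2],[6,-0.2,0,0,0,0.02,0.2],[10.5,-0.4,0,0,0,0.03,0.2],[15,-0.5,0.2,0,0,0.04,0.2],[19.5,-0.7,0.4,0,0,0.048,0.2],[24,-0.75,0.4,0,0,0.048,0.2],[27.5,-0.75,0.4,0,0,0.048,0.2],[29.5,-0.75,0.4,0,0,0.048,0.2],[29.5,-0.75,0.4,0,0,0.048,0.2]]]'
python3 - <<'E'
from h import *
goto([.525,.3093,.0588],1.70)
E
```

```text
t: 6.92
eef_pos: [0.5226, 0.3098, 0.1965]
tool_rot: [-0.0, 0.659, 0.752, -0.001]
contact_force: [-0.6, -0.4, -2.4]
gripper_width: 0.463
shift cm [-0.08  0.25 13.77] turn [-0.001  0.     0.002] q7 1.154
shift cm [-0.08  0.25 13.77] turn [-1.000e-03 -2.000e-03 -3.139e+00] q7 1.154
```

```bash
python3 -m creep '[[[0,0.2,3,0,0,0,0.2],[0,0.2,7,0,0,0,0.2],[0,0.2,10.5,0,0,0,0.2],[0,0.2,12.5,0,0,0,0.2],[0,0.2,13.4,0,0,0,0.2],[0,0.2,13.7,0,0,0,0.2],[0,0.2,13.8,0,0,0,0.2],[0,0.2,13.8,0,0,0,0.2]]]'
```

```text
t: 7.92
eef_pos: [0.5258, 0.3097, 0.0602]
tool_rot: [0.0, 0.66, 0.751, 0.001]
contact_force: [0.2, 0.4, -2.2]
gripper_width: 0.463
```

```bash
python3 -m creep '[[[0,0,0.1,0,0,0,0.2],[0,0,0.2,0,0,0,0.2],[0,0,0.2,0,0,0,0.2]]]'
```

```text
t: 8.3
eef_pos: [0.5256, 0.3096, 0.0583]
tool_rot: [-0.0, 0.66, 0.751, 0.0]
contact_force: [-2.5, -1.3, 4.9]
gripper_width: 0.464
```

Touching the mat (force reversed). Release and rise.

```bash
python3 -m creep '[[[0,0,0,0,0,0,0.55],[0,0,0,0,0,0,0.7],[0,0,0,0,0,0,0.75],[0,0,0,0,0,0,0.75],[0,0,-2,0,0,0,0.75],[0,0,-6,0,0,0,0.75],[0,0,-10,0,0,0,0.75],[0,0,-14,0,0,0,0.75],[0,0,-14,0,0,0,0.75]]]'
python3 meas.py top load_blue,load_orange,pad_orange,mat; python3 meas.py scene load_blue s1.png
python3 - <<'E'
from h import *
goto([.6005,-.0727,.20],1.748)
E
```

```text
t: 9.43
eef_pos: [0.5276, 0.3104, 0.2024]
tool_rot: [0.001, 0.66, 0.751, 0.004]
contact_force: [-0.1, -0.6, -0.3]
gripper_width: 0.747
load_blue 0.92 [191. 216.] 513 [522.4 304.5] [106.7  45.5] -1.192 z [0.01  0.089 0.115]
   top [526.3 292. ] [79.7 39.9] -1.168 [0.101 0.116]
load_orange 0.97 [352. 181.] 462 [608.8 -77.9] [62.4 51.5] 0.166 z [0.029 0.105 0.12 ]
   top [599.9 -74. ] [45.9 39.8] 0.174 [0.106 0.12 ]
pad_orange 0.5 [339. 190.] 262 [600.4 -72.8] [66.4 65.7] -1.393 z [0.004 0.007 0.011]
mat 0.8 [202. 242.] 3547 [475.5 301.1] [205.4 135.4] 0.132 z [-0.001  0.003  0.006]
load_blue 0.64 [420. 317.] 1259 [503.2 303.2] [94.6 48.8] 0.167 z [0.007 0.099 0.114]
   top [525.3 310.4] [44.4 40.2] 0.124 [0.101 0.116]
shift cm [-38.82   2.59  -0.34] turn [-0.002  0.001 -0.048] q7 1.157
shift cm [-38.82   2.59  -0.34] turn [2.000e-03 3.000e-03 3.094e+00] q7 1.157
```

View pics/s1.png

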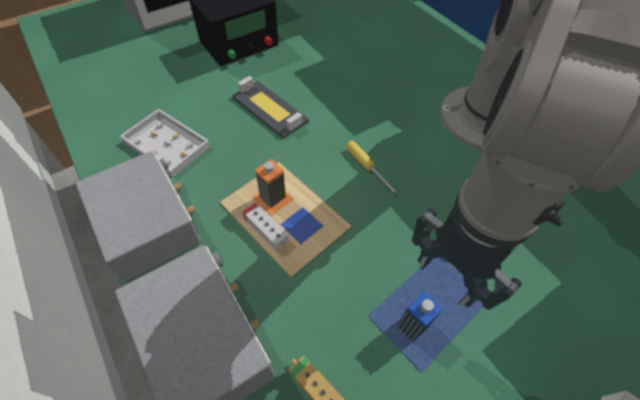

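```bash
python3 -m creep '[[[-3,0.2,0,0,0,-0.01,0.75],[-8,0.5,0,0,0,-0.02,0.75],[-13,0.9,0,0,0,-0.03,0.75],[-18,1.2,-0.3,0,0,-0.048,0.75],[-23,1.6,-0.3,0,0,-0.048,0.75],[-28,1.9,-0.3,0,0,-0.048,0.75],[-33,2.3,-0.3,0,0,-0.048,0.75],[-37,2.5,-0.3,0,0,-0.048,0.75],[-38.8,2.6,-0.3,0,0,-0.048,0.75],[-38.8,2.6,-0.3,0,0,-0.048,0.75]]]'
python3 -m creep '[[[0,0,0,0,0,0,0.75],[0,0,0,0,0,0,0.75]]]'
python3 - <<'E'
from h import *
goto([.6002,-.0732,.062],1.748)
E
```

```text
t: 11.02
eef_pos: [0.6009, -0.0727, 0.1998]
tool_rot: [-0.0, 0.642, 0.766, -0.0]
contact_force: [-0.8, 0.1, 0.2]
gripper_width: 0.748
t: 11.28
eef_pos: [0.6011, -0.0699, 0.2002]
tool_rot: [-0.0, 0.641, 0.768, 0.0]
contact_force: [-0.6, -0.7, -0.3]
gripper_width: 0.746
shift cm [-0.32 -0.14 13.82] turn [-0.    -0.001  0.003] q7 1.9
shift cm [-0.32 -0.14 13.82] turn [ 1.000e-03 -0.000e+00 -3.139e+00] q7 1.9
```

```bash
python3 -m creep '[[[-0.2,-0.1,3,0,0,0,0.75],[-0.2,-0.1,7,0,0,0,0.75],[-0.2,-0.1,11,0,0,0,0.75],[-0.2,-0.1,13.5,0,0,0,0.75],[-0.2,-0.1,13.8,0,0,0,0.75],[-0.2,-0.1,13.8,0,0,0,0.75]]]'
python3 - <<'E'
from h import *
goto([.6002,-.0732,.062],1.748)
E
```

```text
t: 12.02
eef_pos: [0.601, -0.0738, 0.063]
tool_rot: [0.0, 0.641, 0.767, 0.0]
contact_force: [-0.9, 0.1, 0.2]
gripper_width: 0.748
shift cm [ 0.07 -0.07  0.1 ] turn [0.001 0.    0.001] q7 1.962
shift cm [ 0.07 -0.07  0.1 ] turn [-0.000e+00  1.000e-03 -3.141e+00] q7 1.962
```

```bash
python3 -m creep '[[[0,-0.1,0.1,0,0,0,0.4],[0,-0.1,0.1,0,0,0,0.2],[0,-0.1,0.1,0,0,0,0.2],[0,-0.1,0.1,0,0,0,0.2],[0,-0.1,0.1,0,0,0,0.2]]]' 40
python3 -m creep '[[[0,0,-0.5,0,0,0,0.2],[0,0,-2,0,0,0,0.2],[0,0,-5,0,0,0,0.2],[0,0,-8,0,0,0,0.2],[0,0,-11,0,0,0,0.2],[0,0,-14,0,0,0,0.2],[0,0,-14,0,0,0,0.2]]]'
python3 - <<'E'
from h import *
goto([.4258,.2963,.20],1.70)
E
```

```text
t: 12.65
eef_pos: [0.6003, -0.0745, 0.0625]
tool_rot: [0.001, 0.642, 0.767, 0.001]
contact_force: [-0.5, 0.7, 6.9]
gripper_width: 0.466
t: 13.52
eef_pos: [0.601, -0.0748, 0.2043]
tool_rot: [0.002, 0.642, 0.767, 0.002]
contact_force: [-0.2, 0.3, -2.7]
gripper_width: 0.465
shift cm [ 39.62 -10.72   0.34] turn [0.005 0.001 0.048] q7 1.905
shift cm [ 39.62 -10.72   0.34] turn [-1.000e-03  8.000e-03 -3.094e+00] q7 1.905
```

```bash
python3 -m creep '[[[2,-0.5,0,0,0,0.01,0.2],[7,-1.9,0,0,0,0.02,0.2],[12,-3.2,0,0,0,0.03,0.2],[17,-4.6,0.2,0,0,0.04,0.2],[22,-6,0.3,0,0,0.048,0.2],[27,-7.3,0.3,0,0,0.048,0.2],[32,-8.7,0.3,0,0,0.048,0.2],[36,-9.7,0.3,0,0,0.048,0.2],[38.5,-10.4,0.3,0,0,0.048,0.2],[39.6,-10.7,0.3,0,0,0.048,0.2]]]'
python3 -m creep '[[[0,0,0,0,0,0,0.2],[0,0,0,0,0,0,0.2],[0,0,0,0,0,0,0.2]]]'
python3 - <<'E'
from h import *
goto([.4258,.2963,.0575],1.70)
E
```

```text
t: 14.78
eef_pos: [0.4229, 0.2974, 0.1974]
tool_rot: [-0.0, 0.659, 0.752, -0.001]
contact_force: [1.2, -0.1, -2.8]
gripper_width: 0.467
t: 15.15
eef_pos: [0.425, 0.2952, 0.1983]
tool_rot: [0.0, 0.661, 0.751, -0.0]
contact_force: [0.0, 0.1, -1.8]
gripper_width: 0.459
shift cm [ 0.1   0.09 14.08] turn [ 0.     0.    -0.002] q7 1.022
shift cm [ 0.1   0.09 14.08] turn [ 1.000e-03 -0.000e+00  3.139e+00] q7 1.022
```

```bash
python3 -m creep '[[[0,0,3,0,0,0,0.2],[0,0,7,0,0,0,0.2],[0,0,10.5,0,0,0,0.2],[0,0,12.5,0,0,0,0.2],[0,0,13.5,0,0,0,0.2],[0,0,13.8,0,0,0,0.2],[0,0,14,0,0,0,0.2],[0,0,14,0,0,0,0.2]]]'
```

```text
t: 16.15
eef_pos: [0.4247, 0.2967, 0.0589]
tool_rot: [0.0, 0.66, 0.751, 0.001]
contact_force: [-0.3, 0.2, -2.6]
gripper_width: 0.464
```

```bash
python3 -m creep '[[[0,0,0.1,0,0,0,0.2],[0,0,0.2,0,0,0,0.2],[0,0,0.2,0,0,0,0.2]]]'
```

```text
t: 16.52
eef_pos: [0.4246, 0.2968, 0.0575]
tool_rot: [-0.0, 0.66, 0.751, 0.0]
contact_force: [-3.5, -1.7, 8.7]
gripper_width: 0.46
```

```bash
python3 -m creep '[[[0,0,0,0,0,0,0.55],[0,0,0,0,0,0,0.7],[0,0,0,0,0,0,0.75],[0,0,0,0,0,0,0.75],[0,0,-2,0,0,0,0.75],[0,0,-6,0,0,0,0.75],[0,0,-10,0,0,0,0.75],[0,0,-14,0,0,0,0.75],[0,0,-14,0,0,0,0.75]]]'
python3 meas.py scene load_blue,load_orange s2.png;  python3 meas.py top pad_orange,pad_blue,filter t2.png
python3 - <<'E'
from h import *
goto([.56,-.018,.24],.177)
E
```

```text
t: 17.65
eef_pos: [0.4261, 0.2978, 0.1994]
tool_rot: [0.0, 0.66, 0.751, 0.003]
contact_force: [-0.3, -0.1, -0.6]
gripper_width: 0.749
load_blue 0.9 [420. 319.] 1231 [502.4 303.4] [97.2 49.8] 0.186 z [0.011 0.099 0.115]
   top [525.4 310.5] [44.5 40. ] 0.136 [0.101 0.116]
load_orange 0.67 [459. 279.] 1251 [393.5 288.2] [114.7  50.4] 0.164 z [0.006 0.089 0.114]
   top [425.1 297.4] [45.8 39.6] 0.132 [0.101 0.116]
pad_orange 0.76 [345. 183.] 670 [601.1 -72.6] [66.  65.8] 0.163 z [0.004 0.008 0.011]
pad_blue 0.61 [308. 192.] 688 [584.5  20.8] [66.  65.6] 0.194 z [0.004 0.008 0.011]
filter 0.56 [321. 163.] 699 [653.3 -12.4] [122.7  34.6] -1.402 z [0.017 0.036 0.04 ]
shift cm [-32.9    9.45  -4.45] turn [-0.     0.002  1.523] q7 1.024
shift cm [-32.9    9.45  -4.45] turn [-0.003 -0.    -1.619] q7 1.024
```

View pics/s2.png

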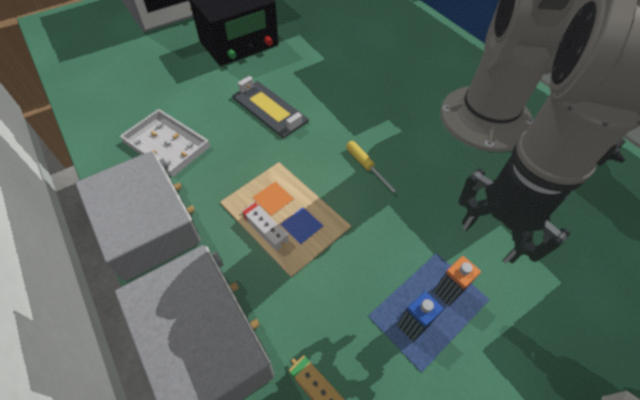

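```bash
python3 - <<'E'
from h import *
goto([.63,.06,.23],.177)
E
```

```text
shift cm [-26.07  17.4   -3.48] turn [-0.     0.002  1.523] q7 1.024
shift cm [-26.07  17.4   -3.48] turn [-0.003 -0.    -1.619] q7 1.024
```

```bash
python3 -m creep '[[[-1,1,-3,0,0,0.1,0.75],[-4,2.7,-3.5,0,0,0.25,0.75],[-7.5,5,-3.5,0,0,0.42,0.75],[-11,7.4,-3.5,0,0,0.6,0.75],[-14.5,9.7,-3.5,0,0,0.78,0.75],[-18,12,-3.5,0,0,0.96,0.75],[-21,14,-3.5,0,0,1.14,0.75],[-23.5,15.7,-3.5,0,0,1.3,0.75],[-25.5,17,-3.5,0,0,1.45,0.75],[-26,17.4,-3.5,0,0,1.523,0.75]]]'
python3 -m creep '[[[0,0,0,0,0,0,0.75],[0,0,0,0,0,0,0.75]]]'
python3 meas.py wrist filter,pad_blue,pad_orange w3.png
python3 - <<'E'
from h import *
goto([.6535,-.0135,.10],.177); print(bot.get_obs()['q'].round(2))
E
```

```text
t: 19.25
eef_pos: [0.6309, 0.059, 0.2304]
tool_rot: [0.001, 0.996, 0.086, -0.001]
contact_force: [-0.2, 0.5, 0.3]
gripper_width: 0.746
t: 19.5
eef_pos: [0.6299, 0.0616, 0.2307]
tool_rot: [-0.0, 0.996, 0.089, -0.001]
contact_force: [-0.3, -0.0, -0.5]
gripper_width: 0.75
filter 0.57 [318. 234.] 2711 [652.5 -11.1] [129.7  35.1] -1.396 z [0.025 0.036 0.039]
pad_blue 0.76 [266. 194.] 2772 [583.8  20.8] [65.8 65.3] 0.176 z [0.006 0.008 0.009]
pad_orange 0.71 [270. 269.] 2344 [591.7 -22.9] [170.3  66.1] -1.404 z [0.006 0.008 0.009]
shift cm [ 0.97  7.8  13.13] turn [-0.     0.     0.001] q7 0.226
shift cm [ 0.97  7.8  13.13] turn [-0.00e+00 -1.00e-03 -3.14e+00] q7 0.226
[-0.61  0.45  0.58  1.69 -0.28  1.08  0.23]
```

View pics/w3.png

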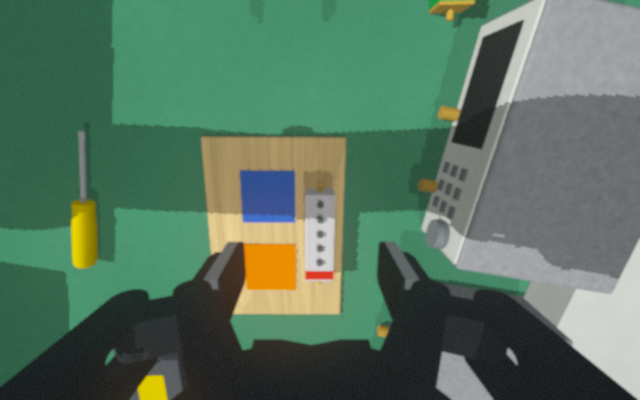

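```bash
python3 - <<'E'
from h import *
c=cam('wrist')
print(unproj([[306,192],[333,192],[305,280],[333,281]],c,.036).round(4), unproj([[306,192],[333,192],[305,280],[333,281]],c,.036).mean(0))
goto([.6525,-.0115,.10],.177)
E
```

```text
[[ 0.6285  0.0428  0.036 ]
 [ 0.6583  0.0481  0.036 ]
 [ 0.6465 -0.0666  0.036 ]
 [ 0.6804 -0.0618  0.036 ]] [ 0.65342492 -0.00937212  0.036     ]
shift cm [ 0.9   7.59 13.13] turn [-0.     0.     0.001] q7 0.226
shift cm [ 0.9   7.59 13.13] turn [-0.00e+00 -1.00e-03 -3.14e+00] q7 0.226
```

```bash
python3 -m creep '[[[0.3,3,2,0,0,0,0.7],[0.9,6.5,5,0,0,0,0.7],[0.9,7.5,9,0,0,0,0.7],[0.9,7.5,13,0,0,0,0.7],[0.9,7.5,13,0,0,0,0.7],[0.9,7.5,13,0,0,0,0.7]]]' 40
python3 - <<'E'
from h import *
goto([.6527,-.0108,.013],.177)
E
```

```text
t: 20.45
eef_pos: [0.6534, -0.011, 0.1028]
tool_rot: [0.0, 0.996, 0.089, 0.001]
contact_force: [0.9, -0.7, 0.4]
gripper_width: 0.701
shift cm [-0.08 -0.04  8.98] turn [ 0.    -0.002  0.001] q7 0.422
shift cm [-0.08 -0.04  8.98] turn [ 3.000e-03  0.000e+00 -3.141e+00] q7 0.422
```

```bash
python3 -m creep '[[[0,0,3,0,0,0,0.7],[0,0,6,0,0,0,0.7],[0,0,8,0,0,0,0.7],[0,0,8.8,0,0,0,0.7],[0,0,8.9,0,0,0,0.7],[0,0,8.9,0,0,0,0.5],[0,0,8.9,0,0,0,0.2],[0,0,8.9,0,0,0,0.2],[0,0,8.9,0,0,0,0.2],[0,0,8.9,0,0,0,0.2]]]' 40
```

```text
t: 21.7
eef_pos: [0.6532, -0.0113, 0.0134]
tool_rot: [-0.0, 0.996, 0.088, 0.001]
contact_force: [-0.8, 0.2, 5.3]
gripper_width: 0.392
```

```bash
python3 -m creep '[[[0,0,-0.4,0,0,0,0.2],[0,0,-2,0,0,0,0.2],[0,0,-5,0,0,0,0.2],[0,0,-9,0,0,0,0.2],[0,0,-12,0,0,0,0.2],[0,0,-12,0,0,0,0.2]]]'
cat > yel.py <<'E'
from h import *
import sys
n=sys.argv[1]; p,d=bot.read_camera(n); c=cam(n)
h=cv2.cvtColor(p,cv2.COLOR_BGR2HSV); m=cv2.inRange(h,(22,150,110),(34,255,255))
s=bot.silhouettes(n,'cradle')[0]; print(s['p']); k=cv2.dilate(s['mask'].astype(np.uint8),np.ones((9,9)))
m&=k*255; N,L,S,_=cv2.connectedComponentsWithStats(m); i=1+S[1:,4].argmax(); print(S[i])
v,u=np.nonzero(L==i); print(rect(unproj(np.c_[u,v],c,.0125)))
if len(sys.argv)>2: cv2.imwrite('pics/'+sys.argv[2],p)
E
python3 yel.py top; python3 yel.py scene
python3 - <<'E'
from h import *
goto([.4656,-.338,.13],.177)
E
```

```text
t: 22.45
eef_pos: [0.6543, -0.0115, 0.1355]
tool_rot: [0.0, 0.996, 0.088, 0.003]
contact_force: [0.2, 0.3, -3.6]
gripper_width: 0.39
0.92
[429 229  51  25 837]
(array([ 464.1, -331.2]), array([119.1,  41.2]), np.float64(-1.379))
0.73
shift cm [-24.05  28.92   0.14] turn [-0.     0.003  0.   ] q7 0.406
shift cm [-24.05  28.92   0.14] turn [-4.000e-03 -1.000e-03 -3.141e+00] q7 0.406Traceback (most recent call last):
  File "yel.py", line 6, in <module>
    m&=k*255; N,L,S,_=cv2.connectedComponentsWithStats(m); i=1+S[1:,4].argmax(); print(S[i])
                                                               ~~~~~~~~~~~~~~^^
ValueError: attempt to get argmax of an empty sequence
```

```bash
python3 -m creep '[[[-2,2,-2,0,0,0,0.2],[-5,5,-4,0,0,0,0.2],[-9,8,-4,0,0,0,0.2],[-13,11,-4,0,0,0,0.2],[-17,14,-4,0,0,-0.01,0.2],[-20.5,16.5,-4,0,0,-0.01,0.2],[-22,18.5,-4,0,0,-0.01,0.2],[-22.2,19,-4,0,0,-0.01,0.2],[-22.2,19,-4,0,0,-0.01,0.2]]]'
python3 yel.py wrist w4.png
python3 - <<'E'
from h import *
goto([.4641,-.3312,.04],.187)
E
```

```text
t: 23.78
eef_pos: [0.4677, -0.2368, 0.1717]
tool_rot: [-0.0, 0.996, 0.093, -0.0]
contact_force: [0.6, 0.8, -1.9]
gripper_width: 0.387
0.97
shift cm [-2.17  9.28 13.18] turn [-0.001  0.001  0.002] q7 0.801
shift cm [-2.17  9.28 13.18] turn [-1.00e-03 -1.00e-03 -3.14e+00] q7 0.801Traceback (most recent call last):
  File "yel.py", line 6, in <module>
    m&=k*255; N,L,S,_=cv2.connectedComponentsWithStats(m); i=1+S[1:,4].argmax(); print(S[i])
                                                               ~~~~~~~~~~~~~~^^
ValueError: attempt to get argmax of an empty sequence
```

```bash
python3 meas.py wrist cradle,filter w4.png; python3 - <<'E'
from h import *
p,d=bot.read_camera('wrist');c=cam('wrist')
s=bot.silhouettes('wrist','filter')[0]['mask']; P=cloud(s,d,c); print(P.min(0),P.max(0))
E
```

```text
cradle 0.8 [255. 205.] 1888 [ 429.8 -312.4] [228.2  52.6] -1.539 z [0.01  0.011 0.013]
filter 0.92 [311. 234.] 16085 [ 467.1 -226.2] [105.2  60.7] 1.44 z [0.191 0.194 0.198]
[ 4.28940274e-01 -2.88274215e-01 -1.32436248e-04] [ 0.49036874 -0.17240894  0.24466415]
```

View pics/w4.png

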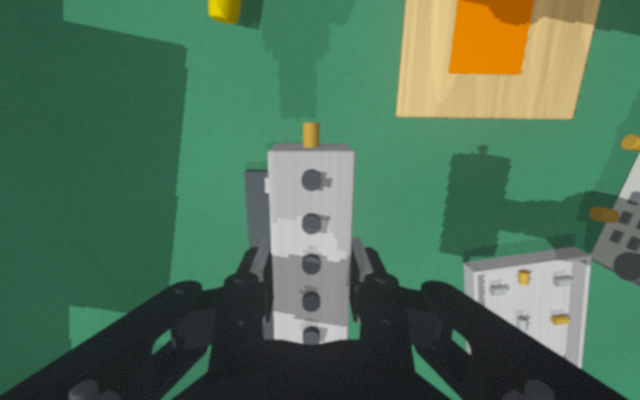

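```bash
python3 - <<'E'
from h import *
c=cam('wrist'); E=unproj([[270,152],[353,150]],c,.1943); m=E.mean(0); print(m)
p,r=tool(); x=r.as_matrix()[:,0]; y=r.as_matrix()[:,1]; print(p, 'offset of end rel TCP in tool x,y', (m-p)@x,(m-p)@y)
E
python3 yel.py top
```

```text
[ 0.45830752 -0.18279342  0.1943    ]
[ 0.46773412 -0.23667662  0.17219402] offset of end rel TCP in tool x,y 0.0008179983838325724 -0.054699009278787354
0.77Traceback (most recent call last):
  File "yel.py", line 6, in <module>
    m&=k*255; N,L,S,_=cv2.connectedComponentsWithStats(m); i=1+S[1:,4].argmax(); print(S[i])
                                                               ~~~~~~~~~~~~~~^^
ValueError: attempt to get argmax of an empty sequence
```

```bash
python3 - <<'E'
from h import *
for n,roi in [('top',(425,225,485,260)),('scene',(245,88,292,126))]:
    p=cv2.imread(f'pics/{n}0.png'); h=cv2.cvtColor(p,cv2.COLOR_BGR2HSV); m=cv2.inRange(h,(20,140,90),(36,255,255))
    k=np.zeros_like(m); k[roi[1]:roi[3],roi[0]:roi[2]]=255; m&=k
    v,u=np.nonzero(m); print(n,len(u),rect(unproj(np.c_[u,v],cam(n),.0125)))
goto([.4641,-.3312,.06],.187)
E
```

```text
top 849 (array([ 464.1, -331.2]), array([119.2,  41.6]), np.float64(-1.374))
scene 163 (array([ 465. , -330.3]), array([108.6,  32.3]), np.float64(-1.379))
shift cm [-2.1   9.19 11.22] turn [-0.     0.     0.001] q7 0.802
shift cm [-2.1   9.19 11.22] turn [-0.    -0.    -3.141] q7 0.802
```

```bash
python3 -m creep '[[[-0.7,3,0,0,0,0,0.2],[-1.5,6.5,0,0,0,0,0.2],[-2.1,9.1,1,0,0,-0.005,0.2],[-2.1,9.2,4,0,0,-0.005,0.2],[-2.1,9.2,8,0,0,-0.005,0.2],[-2.1,9.2,11,0,0,-0.005,0.2],[-2.1,9.2,12,0,0,-0.005,0.2],[-2.1,9.2,12,0,0,-0.005,0.2]]]'
python3 - <<'E'
from h import *
goto([.4643,-.331,.02],.192)
E
```

```text
t: 25.22
eef_pos: [0.4639, -0.3317, 0.0523]
tool_rot: [-0.0, 0.995, 0.096, -0.0]
contact_force: [0.0, -0.7, -2.1]
gripper_width: 0.388
shift cm [ 0.06 -0.06  3.23] turn [-0.  0. -0.] q7 1.11
shift cm [ 0.06 -0.06  3.23] turn [1.000e-03 0.000e+00 3.142e+00] q7 1.11
```

```bash
python3 -m creep '[[[0,0,1,0,0,0,0.2],[0,0,2.2,0,0,0,0.2],[0,0,2.8,0,0,0,0.2],[0,0,3.1,0,0,0,0.2],[0,0,3.2,0,0,0,0.2],[0,0,3.2,0,0,0,0.2]]]'
```

```text
t: 25.98
eef_pos: [0.4639, -0.3317, 0.0204]
tool_rot: [0.0, 0.995, 0.096, 0.0]
contact_force: [0.4, 0.5, -2.5]
gripper_width: 0.389
```

```bash
python3 -m creep '[[[0,0,0.1,0,0,0,0.2],[0,0,0.15,0,0,0,0.2],[0,0,0.15,0,0,0,0.2]]]'
```

```text
t: 26.35
eef_pos: [0.464, -0.3317, 0.0194]
tool_rot: [-0.0, 0.995, 0.096, 0.0]
contact_force: [-1.3, 1.4, 6.8]
gripper_width: 0.389
```

```bash
python3 -m creep '[[[0,0,0,0,0,0,0.45],[0,0,0,0,0,0,0.6],[0,0,0,0,0,0,0.7],[0,0,0,0,0,0,0.7],[0,0,-2,0,0,0,0.7],[0,0,-6,0,0,0,0.7],[0,0,-11,0,0,0,0.7],[0,0,-16,0,0,0,0.7],[0,0,-18,0,0,0,0.7]]]'
python3 - <<'E'
from h import *
goto([.50,-.16,.21],.187)
E
```

```text
t: 27.48
eef_pos: [0.4647, -0.3329, 0.2032]
tool_rot: [0.001, 0.995, 0.095, 0.002]
contact_force: [0.9, -0.3, -0.2]
gripper_width: 0.7
shift cm [  6.75 -16.3   -0.7 ] turn [ 0.003 -0.005  0.004] q7 0.98
shift cm [  6.75 -16.3   -0.7 ] turn [ 0.007  0.005 -3.137] q7 0.98
```

```bash
python3 -m creep '[[[1,-3,-0.7,0,0,0,0.75],[2,-8,-0.7,0,0,0,0.75],[3.5,-13,-0.7,0,0,-0.1,0.75],[5,-18,-0.7,0,0,-0.2,0.75],[6.5,-23,-0.7,0,0,-0.3,0.75],[8,-28,-0.7,0,0,-0.4,0.75],[9,-32,-0.7,0,0,-0.5,0.75],[10,-35,-0.7,0,0,-0.6,0.75],[10,-35,-0.7,0,0,-0.6,0.75]]]'
python3 meas.py top filter,load_blue,load_orange t5.png
python3 yel.py top
python3 - <<'E'
from h import *
goto([.5254,.3105,.21],1.703)
E
```

```text
t: 28.6
eef_pos: [0.4958, 0.0334, 0.2064]
tool_rot: [-0.0, 0.922, 0.388, 0.001]
contact_force: [0.5, -0.1, 0.5]
gripper_width: 0.75
filter 0.74 [456. 242.] 714 [ 464.3 -335. ] [127.9  36.5] -1.376 z [0.032 0.042 0.046]
load_blue 0.76 [190. 214.] 588 [524.8 326.5] [78.6 50.2] -1.557 z [0.016 0.099 0.115]
   top [525.2 309.5] [44.  40.9] 0.124 [0.101 0.115]
load_orange 0.96 [191. 256.] 574 [422.6 312.6] [74.5 46.8] -1.434 z [0.016 0.099 0.115]
   top [425.1 296.9] [44.1 41.2] 0.125 [0.101 0.116]
0.86
[429 237   6  17  34]
(array([ 454.3, -276.7]), array([38.9, 10. ]), np.float64(0.041))
shift cm [ 22.06 -17.63  -0.42] turn [ 0.     0.    -0.914] q7 0.725
shift cm [ 22.06 -17.63  -0.42] turn [ 0.    -0.     2.228] q7 0.725
```

View pics/t5.png

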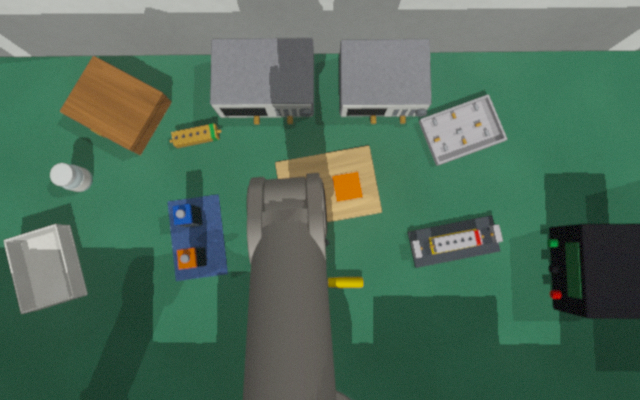

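```bash
python3 -m creep '[[[2,-1.5,-0.4,0,0,-0.1,0.75],[5,-4,-0.4,0,0,-0.25,0.75],[9,-7,-0.4,0,0,-0.4,0.75],[13,-10.4,-0.4,0,0,-0.55,0.75],[16.5,-13.2,-0.4,0,0,-0.7,0.75],[19.5,-15.6,-0.4,0,0,-0.84,0.75],[21.5,-17.2,-0.4,0,0,-0.914,0.75],[22,-17.6,-0.4,0,0,-0.914,0.75],[22,-17.6,-0.4,0,0,-0.914,0.75],[22,-17.6,-0.4,0,0,-0.914,0.75]]]'
python3 - <<'E'
from h import *
goto([.5253,.310,.0575],1.703)
E
```

```text
t: 30.15
eef_pos: [0.5249, 0.3093, 0.2099]
tool_rot: [0.0, 0.659, 0.752, -0.0]
contact_force: [-0.2, -1.0, -0.1]
gripper_width: 0.754
shift cm [ 0.08  0.06 15.24] turn [-0.     0.001 -0.   ] q7 1.132
shift cm [ 0.08  0.06 15.24] turn [1.000e-03 0.000e+00 3.141e+00] q7 1.132
```

```bash
python3 -m creep '[[[0,0,3,0,0,0,0.75],[0,0,7,0,0,0,0.75],[0,0,11,0,0,0,0.75],[0,0,14.5,0,0,0,0.75],[0,0,15.2,0,0,0,0.75],[0,0,15.2,0,0,0,0.75],[0,0,15.2,0,0,0,0.4],[0,0,15.2,0,0,0,0.2],[0,0,15.2,0,0,0,0.2],[0,0,15.2,0,0,0,0.2]]]' 40
python3 -m creep '[[[0,0,0,0,0,0,0.2],[0,0,-0.5,0,0,0,0.2],[0,0,-2,0,0,0,0.2],[0,0,-5,0,0,0,0.2],[0,0,-8,0,0,0,0.2],[0,0,-11,0,0,0,0.2],[0,0,-14.5,0,0,0,0.2],[0,0,-14.5,0,0,0,0.2]]]'
python3 - <<'E'
from h import *
goto([.584,.0208,.20],1.748)
E
```

```text
t: 31.4
eef_pos: [0.5257, 0.3116, 0.0595]
tool_rot: [0.0, 0.658, 0.753, 0.001]
contact_force: [-1.0, -1.2, 7.5]
gripper_width: 0.467
t: 32.4
eef_pos: [0.5262, 0.3123, 0.2065]
tool_rot: [0.001, 0.658, 0.753, 0.003]
contact_force: [0.2, 0.2, -2.7]
gripper_width: 0.467
shift cm [-29.66   1.8    0.56] turn [ 0.006 -0.003 -0.042] q7 1.135
shift cm [-29.66   1.8    0.56] turn [-0.005 -0.009  3.099] q7 1.135
```

```bash
python3 -m creep '[[[-2,0.1,0,0,0,-0.01,0.2],[-6,0.4,0,0,0,-0.02,0.2],[-11,0.7,0,0,0,-0.03,0.2],[-16,1,0.2,0,0,-0.042,0.2],[-21,1.3,0.4,0,0,-0.042,0.2],[-25.5,1.6,0.5,0,0,-0.042,0.2],[-28.5,1.75,0.5,0,0,-0.042,0.2],[-29.6,1.8,0.5,0,0,-0.042,0.2],[-29.6,1.8,0.5,0,0,-0.042,0.2],[-29.6,1.8,0.5,0,0,-0.042,0.2]]]'
python3 - <<'E'
from h import *
goto([.584,.0208,.067],1.748)
E
python3 meas.py wrist load_blue,pad_blue w6.png
```

```text
t: 33.65
eef_pos: [0.5819, 0.0225, 0.1974]
tool_rot: [-0.001, 0.641, 0.768, 0.0]
contact_force: [0.1, 0.4, -2.1]
gripper_width: 0.459
shift cm [-0.22  0.18 13.04] turn [-0.001 -0.001  0.003] q7 1.704
shift cm [-0.22  0.18 13.04] turn [ 2.000e-03 -1.000e-03 -3.139e+00] q7 1.704
load_blue 0.59 [308. 268.] 15293 [660.5  63.5] [234.5  73.3] 0.587 z [0.172 0.238 0.253]
   top [578.3  24.3] [45.7 42.5] -1.388 [0.238 0.253]
pad_blue 0.9 [305. 164.] 2138 [570.9  18.6] [66.1 39.3] -1.395 z [0.006 0.007 0.009]
```

```bash
python3 -m creep '[[[-0.1,0.1,3,0,0,0,0.2],[-0.2,0.1,7,0,0,0,0.2],[-0.2,0.1,10,0,0,0,0.2],[-0.2,0.1,12,0,0,0,0.2],[-0.2,0.1,12.8,0,0,0,0.2],[-0.2,0.1,13.1,0,0,0,0.2],[-0.2,0.1,13.1,0,0,0,0.2]]]'
python3 - <<'E'
from h import *
goto([.584,.0208,.064],1.748)
E
```

```text
t: 34.67
eef_pos: [0.5841, 0.0188, 0.0675]
tool_rot: [0.0, 0.642, 0.767, 0.0]
contact_force: [0.3, 0.6, -1.7]
gripper_width: 0.464
shift cm [0.2  0.02 0.35] turn [ 0.001 -0.     0.   ] q7 1.755
shift cm [0.2  0.02 0.35] turn [ 0.000e+00  2.000e-03 -3.141e+00] q7 1.755
```

```bash
python3 -m creep '[[[0.1,0,0.1,0,0,0,0.2],[0.2,0,0.2,0,0,0,0.2],[0.2,0,0.3,0,0,0,0.2],[0.2,0,0.3,0,0,0,0.2]]]'
```

```text
t: 35.17
eef_pos: [0.5835, 0.0208, 0.0646]
tool_rot: [0.0, 0.642, 0.767, 0.0]
contact_force: [-2.8, 0.7, 5.0]
gripper_width: 0.465
```

Contact with the pad at the right position; release.

```bash
python3 -m creep '[[[0,0,0,0,0,0,0.55],[0,0,0,0,0,0,0.7],[0,0,0,0,0,0,0.75],[0,0,0,0,0,0,0.75],[0,0,-2,0,0,0,0.75],[0,0,-6,0,0,0,0.75],[0,0,-10,0,0,0,0.75],[0,0,-14,0,0,0,0.75],[0,0,-14,0,0,0,0.75]]]'
python3 - <<'E'
from h import *
goto([.4251,.2972,.205],1.703)
E
```

```text
t: 36.3
eef_pos: [0.5854, 0.0206, 0.2072]
tool_rot: [0.002, 0.642, 0.767, 0.003]
contact_force: [0.3, -0.9, -1.5]
gripper_width: 0.749
shift cm [ 30.05 -10.91   0.15] turn [ 0.007 -0.     0.045] q7 1.705
shift cm [ 30.05 -10.91   0.15] turn [ 0.     0.01  -3.097] q7 1.705
```

```bash
python3 -m creep '[[[3,-1,0,0,0,0.01,0.75],[8,-2.9,0,0,0,0.02,0.75],[13,-4.7,0,0,0,0.045,0.75],[18,-6.5,0,0,0,0.045,0.75],[23,-8.4,0.1,0,0,0.045,0.75],[27,-9.8,0.1,0,0,0.045,0.75],[30,-10.9,0.1,0,0,0.045,0.75],[30,-10.9,0.1,0,0,0.045,0.75],[30,-10.9,0.1,0,0,0.045,0.75]]]'
python3 -m creep '[[[0,0,0,0,0,0,0.75],[0,0,0,0,0,0,0.75]]]'
python3 - <<'E'
from h import *
goto([.4251,.2972,.0575],1.703)
E
python3 meas.py top load_blue,load_orange,pad_orange
```

```text
t: 37.42
eef_pos: [0.4231, 0.2957, 0.2021]
tool_rot: [0.0, 0.659, 0.752, -0.001]
contact_force: [0.7, 0.9, 0.8]
gripper_width: 0.749
t: 37.67
eef_pos: [0.4236, 0.2957, 0.2027]
tool_rot: [0.0, 0.66, 0.752, -0.0]
contact_force: [-0.5, 0.1, -0.3]
gripper_width: 0.749
shift cm [ 0.13  0.17 14.52] turn [-0.     0.    -0.002] q7 1.006
shift cm [ 0.13  0.17 14.52] turn [0.   0.   3.14] q7 1.006
load_blue 0.61 [312. 190.] 425 [591.   20.8] [63.6 47. ] 0.168 z [0.008 0.106 0.121]
   top [582.4  19.7] [45.3 39.6] 0.162 [0.106 0.121]
load_orange 0.9 [199. 259.] 266 [412.7 270.5] [61.9 51.7] 1.07 z [0.014 0.071 0.103]
   top [412.7 270.5] [62.4 51.1] 1.079 [0.1   0.104]
pad_orange 0.66 [343. 184.] 704 [600.5 -73. ] [67.2 66.4] -1.386 z [0.005 0.008 0.011]
```

```bash
python3 -m creep '[[[0.1,0.1,3,0,0,0,0.75],[0.1,0.1,7,0,0,0,0.75],[0.1,0.1,11,0,0,0,0.75],[0.1,0.1,14,0,0,0,0.75],[0.1,0.1,14.5,0,0,0,0.75],[0.1,0.1,14.5,0,0,0,0.75],[0.1,0.1,14.5,0,0,0,0.4],[0.1,0.1,14.5,0,0,0,0.2],[0.1,0.1,14.5,0,0,0,0.2],[0.1,0.1,14.5,0,0,0,0.2]]]' 40
python3 -m creep '[[[0,0,0,0,0,0,0.2],[0,0,-0.5,0,0,0,0.2],[0,0,-2,0,0,0,0.2],[0,0,-5,0,0,0,0.2],[0,0,-8,0,0,0,0.2],[0,0,-11,0,0,0,0.2],[0,0,-15,0,0,0,0.2],[0,0,-15,0,0,0,0.2]]]'
python3 - <<'E'
from h import *
goto([.6008,-.0728,.205],1.748)
E
```

```text
t: 39.12
eef_pos: [0.4248, 0.2983, 0.0591]
tool_rot: [0.0, 0.659, 0.752, 0.001]
contact_force: [-1.1, -1.1, 7.0]
gripper_width: 0.464
t: 40.12
eef_pos: [0.4255, 0.299, 0.2115]
tool_rot: [0.0, 0.659, 0.752, 0.003]
contact_force: [-0.2, -0.4, -2.1]
gripper_width: 0.464
shift cm [-39.17  12.48   0.56] turn [ 0.006 -0.004 -0.045] q7 1.006
shift cm [-39.17  12.48   0.56] turn [-0.006 -0.009  3.096] q7 1.006
```

```bash
python3 -m creep '[[[-2,0.6,-0.5,0,0,-0.01,0.2],[-7,2.2,-1,0,0,-0.02,0.2],[-12,3.8,-1,0,0,-0.03,0.2],[-17,5.4,-1,0,0,-0.045,0.2],[-22,7,-1,0,0,-0.045,0.2],[-27,8.6,-1,0,0,-0.045,0.2],[-32,10.2,-1,0,0,-0.045,0.2],[-36,11.5,-1,0,0,-0.045,0.2],[-38.5,12.3,-1,0,0,-0.045,0.2],[-39.1,12.5,-1,0,0,-0.045,0.2]]]'
python3 -m creep '[[[0,0,0,0,0,0,0.2],[0,0,0.5,0,0,0,0.2],[0,0,0.5,0,0,0,0.2]]]'
python3 - <<'E'
from h import *
goto([.6008,-.0728,.067],1.748)
E
```

```text
t: 41.38
eef_pos: [0.5988, -0.0754, 0.2168]
tool_rot: [-0.0, 0.643, 0.766, -0.001]
contact_force: [-0.6, -0.3, -3.3]
gripper_width: 0.463
t: 41.75
eef_pos: [0.5987, -0.0718, 0.2121]
tool_rot: [-0.001, 0.641, 0.768, -0.0]
contact_force: [-0.2, 0.4, -2.2]
gripper_width: 0.462
shift cm [-0.14  0.21 14.51] turn [-0.001 -0.001  0.002] q7 1.895
shift cm [-0.14  0.21 14.51] turn [ 1.00e-03 -2.00e-03 -3.14e+00] q7 1.895
```

```bash
python3 -m creep '[[[-0.1,0.1,3,0,0,0,0.2],[-0.1,0.1,7,0,0,0,0.2],[-0.1,0.1,10,0,0,0,0.2],[-0.1,0.1,13,0,0,0,0.2],[-0.1,0.1,14.2,0,0,0,0.2],[-0.1,0.1,14.5,0,0,0,0.2],[-0.1,0.1,14.5,0,0,0,0.2]]]'
python3 - <<'E'
from h import *
goto([.6008,-.0728,.064],1.748)
E
```

```text
t: 42.62
eef_pos: [0.6013, -0.0741, 0.0687]
tool_rot: [0.001, 0.642, 0.767, 0.001]
contact_force: [0.2, 0.4, -2.3]
gripper_width: 0.464
shift cm [ 0.14 -0.02  0.47] turn [0.002 0.    0.   ] q7 1.955
shift cm [ 0.14 -0.02  0.47] turn [-0.000e+00  2.000e-03 -3.141e+00] q7 1.955
```

```bash
python3 -m creep '[[[0.1,0,0.15,0,0,0,0.2],[0.1,0,0.3,0,0,0,0.2],[0.1,0,0.4,0,0,0,0.2],[0.1,0,0.45,0,0,0,0.2],[0.1,0,0.45,0,0,0,0.2]]]'
```

```text
t: 43.25
eef_pos: [0.6006, -0.0732, 0.0642]
tool_rot: [0.0, 0.642, 0.767, 0.0]
contact_force: [-2.8, 0.3, 5.3]
gripper_width: 0.46
```

Contact; release, rise, then retreat toward the robot so the wrist camera sees everything.

```bash
python3 -m creep '[[[0,0,0,0,0,0,0.55],[0,0,0,0,0,0,0.7],[0,0,0,0,0,0,0.75],[0,0,0,0,0,0,0.75],[0,0,-2,0,0,0,0.75],[0,0,-6,0,0,0,0.75],[0,0,-10,0,0,0,0.75],[0,0,-14,0,0,0,0.75],[0,0,-16,0,0,0,0.75]]]'
python3 -m creep '[[[-2,-2,-2,0,0,0,0.75],[-6,-6,-4,0,0,0,0.75],[-10,-10,-4,0,0,0,0.75],[-14,-12,-4,0,0,0,0.75],[-17,-13,-4,0,0,0,0.75],[-17,-13,-4,0,0,0,0.75],[-17,-13,-4,0,0,0,0.75]]]'
python3 meas.py wrist filter,load_blue,load_orange,pad_blue,pad_orange,cradle w8.png
python3 meas.py top load_blue,load_orange,filter t8.png; python3 meas.py scene load_blue,load_orange,filter,gold_filter,screwdriver s8.png
```

```text
t: 44.38
eef_pos: [0.6015, -0.0735, 0.2275]
tool_rot: [0.002, 0.642, 0.767, 0.002]
contact_force: [0.8, -0.3, -0.3]
gripper_width: 0.755
t: 45.25
eef_pos: [0.5027, -0.2626, 0.264]
tool_rot: [0.0, 0.642, 0.767, 0.0]
contact_force: [-0.4, -0.4, -0.4]
gripper_width: 0.75
filter 0.65 [260. 125.] 2971 [ 465.2 -332.4] [129.3  34.1] -1.377 z [0.04  0.041 0.045]
load_blue 0.87 [523. 274.] 4045 [548.9 -82.3] [267.3  57.2] 1.255 z [0.019 0.083 0.117]
   top [548.1 -82.1] [267.4  54.2] 1.25 [0.105 0.119]
load_orange 0.9 [449. 268.] 2262 [ 565.1 -118.6] [259.9  45.3] 1.019 z [0.018 0.078 0.109]
   top [ 543.8 -144.2] [194.   35.7] 1.017 [0.105 0.292]
pad_blue 0.9 [485. 244.] 739 [563.4  -2.2] [86.2 82.4] 0.992 z [0.006 0.007 0.009]
pad_orange 0.94 [428. 243.] 507 [582.6 -75.5] [66.5 30.8] -1.386 z [0.006 0.007 0.008]
cradle 0.59 [262. 110.] 9967 [ 464.7 -333.4] [218.6  91.8] -1.377 z [0.01  0.011 0.039]
load_blue 0.94 [313. 188.] 409 [582.1  18.9] [44.9 41.1] 0.166 z [0.038 0.105 0.119]
   top [582.1  19.7] [44.7 39.5] 0.165 [0.106 0.12 ]
load_orange 0.95 [350. 182.] 458 [599.7 -73.9] [45.1 40.3] 0.17 z [0.031 0.105 0.12 ]
   top [600.1 -74. ] [44.2 40.3] 0.177 [0.106 0.12 ]
filter 0.97 [451. 240.] 692 [ 458.1 -289.9] [204.8  39.7] -1.444 z [0.028 0.042 0.046]
load_blue 0.72 [300. 213.] 1074 [585.5  11.6] [61.5 46.6] -1.38 z [0.02  0.085 0.118]
   top [583.8  21.8] [44.7 41. ] 0.226 [0.106 0.12 ]
load_orange 0.81 [274. 185.] 1074 [575.1 -92.3] [123.  55.] 0.667 z [0.016 0.08  0.116]
   top [601.2 -72.2] [45.4 41.2] 0.142 [0.105 0.12 ]
filter 0.56 [268. 103.] 644 [ 466.4 -342.4] [153.6  41.9] -1.448 z [0.017 0.04  0.044]
gold_filter 0.93 [310. 382.] 1125 [731.8 294.9] [99.7 34.3] -1.382 z [0.018 0.03  0.034]
screwdriver 0.65 [361. 156.] 437 [359.7 -21.6] [168.2  40.5] 1.567 z [0.008 0.021 0.026]
```

View pics/w8.png

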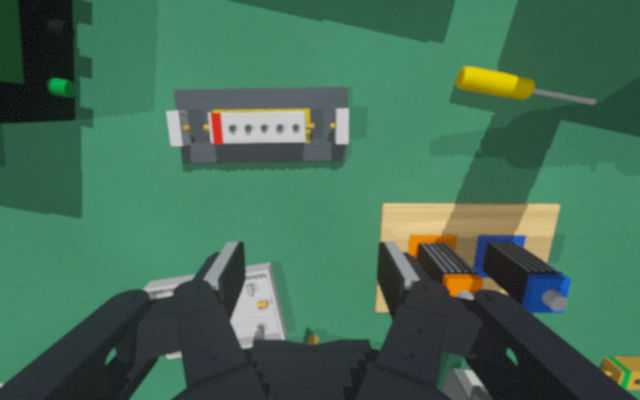

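View pics/s8.png

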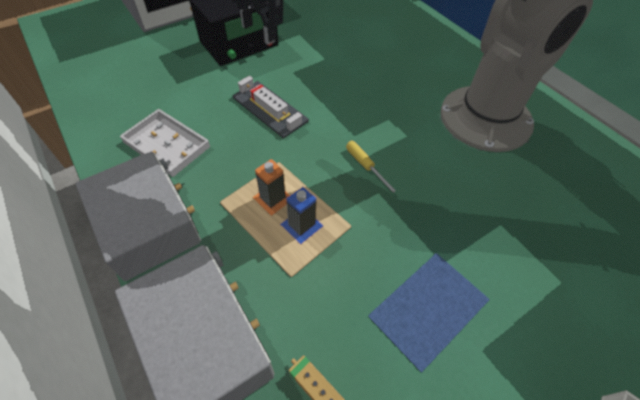

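The wrist picture shows the filter on the yellow field (about pixel 260,125). Both loads stand on their own pads (about 450,265 and 525,270), and the arm is clear of everything.

```bash
python3 -m creep '[[[0,0,0,0,0,0,0.75],[0,0,0,0,0,0,0.75]]]'; python3 -c "
from station import bot
print(bot.hand_in())"
```

```text
t: 46.35
eef_pos: [0.5023, -0.2635, 0.2633]
tool_rot: [-0.0, 0.642, 0.767, 0.0]
contact_force: [0.6, -0.4, 0.2]
gripper_width: 0.752
the job is handed in; nothing more can be done
None
```

I moved both loads to the mat, laid the silver filter on the cradle, put each load back on its own pad, and handed the job in at about 46 s. The hand-in gave no verdict.

**Last checks:**
- **Filter:** the wrist camera put it at (465.2, -332.4) mm. The yellow field was measured at about (464, -331) mm, so it is 1–2 mm off centre and lined up to within about 0.01 rad.
- **Loads:** both stand upright, about 2 mm from their pad centres. From the top camera, blue was square to within about 0.02 rad and orange to within about 0.01 rad. The scene camera agreed on position but read the load angles up to 0.05 rad off.
- **Brass filter and screwdriver:** the arm never went near either. The last scene-camera check put the screwdriver within about 5 mm of its start. It placed the brass filter about 16 mm away along its length, but it is cut off at the picture edge there, so that figure doesn't measure movement.

**Readings that disagreed:** the last top and scene-camera readings of the filter were poor (shapes 205 and 154 mm long instead of 130 mm), so I ignored them. I relied on the wrist view, which matched the picture, where the filter lies on the yellow field. Several wrist-camera readings of the loads were also smeared, so for those I used the top and scene cameras.

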